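Salt from the spice chest: lock the lid stay, fetch, fold the stay and shut

ROBOT

A 6-joint arm with a two-finger parallel gripper is mounted at the origin on the work surface; the furniture and walls round the work are solid. World frame = base frame: x ahead of the robot, y to its left, z up, the work surface at z = 0. Lengths are in mm, angles in rad, forces in N, time in s.
With the tool pointing down it reaches from about 350 to 975 mm from the base axis. Payload 7.1 kg.
Tool frame: the origin (TCP) lies midway between the tips of the shut fingers; the grasp point (between the pads) lies env.hold_point_z behind it (env.hold_point_z is the distance from the TCP to the grasp point, in mm); z points along the fingers, y is the line along which they close (so a half turn about z gives the same grasp; the last joint's range is limited). The gripper opens to 88 mm and grips with 3 to 60 N. Pads are 20 mm wide; open, the fingers measure 115 mm over their backs; the gripper's body (75 mm by 178 mm) begins 61 mm behind the grasp point.
Start: joints at [-1.292, 0.423, 1.63, -0, 1.089, -0.019], TCP at [183.404, -597.468, 222.675] pointing down, gripper open.
Joint ranges: [-3, 3], [-0.9, 2.11], [0.09, 2.58], [-1.31, 4.45], [0.11, 2.69], [-2.54, 2.54]. Speed limits (rad/s): [2.39, 2.39, 3.01, 3.14, 3.14, 3.14].

INTERFACE

Orientations are given as a unit quaternion [x, y, z, w].
In Python, from station import env gives the robot as it stands. Calls block until the motion is done:
- env.reach(position, orientation): joint-space move of the TCP to a pose.
- env.move_l(position, rot=None, rate=150, f_stop=None): straight line of the TCP; rot=None keeps the orientation; rate is the mean speed in mm/s. With f_stop (N) it stops when the force on the tool has changed by that much, and returns True; else False.
- env.move_joints(angles): joint-space move.
- env.set_gripper(opening): finger opening in mm; the grip force is fixed at half the most; returns when the fingers have stopped.
- env.hold(seconds).
- env.ik(position, orientation): joint angles nearest the present ones, or None.
- env.read_state(): the state.
- env.camera(name): name is "scene" or "top" or "wrist"; returns the picture (400x640x3 uint8, blue, green, red); there is no depth.
- env.camera_params(name): a dict with "fx", "fy", "cx", "cy" (pixels), "pose" (4x4, takes a point from camera to world coordinates); the wrist camera has in their place "tool_from_camera" (4x4, takes a point from camera to tool coordinates, whose origin is the TCP and whose axes are the flange's). Camera axes: x right, y up, looking along -z (the intrinsics and any distortion apply to the point x, -y, -z); pixel columns grow to the right and rows downward; lengths in mm; the calibration is good to about 2 mm. A picture is of the moment at which its call begins: read the wrist's pose just before it. camera_params takes no time and is no camera call.
A pose or a line that the arm cannot do raises env.IKError and nothing moves.
- env.sign_off(): hands the job in; it is judged then, once.
Trained networks look in the newest picture that a camera, given by its name, has taken for a name from the list of things; names that differ only in an ending like _2 or _b are one class to them, and where a whole thing is asked for, a point or a joint stands for the part that bears it (a point fixed in the world has none). Each returns a list of dicts, best first, with "confidence" (0 to 1); they miss things now and then, are a little off and sometimes report something else, mostly with a low value. They report only what shows in the picture. A call takes as long as a camera call.
- env.boxes_of(camera, thing): "xy" ([column, row] in pixels, amid what is visible of it).
- env.trace(camera, thing): "mask" (400x640 bool, what is visible of it) and "xy" ([column, row] in pixels, amid what is visible of it).
- env.pinpoint(camera, thing): "xy" ([column, row] in pixels: a listed point, or the origin of a listed thing).
The state is a dict: "time_s": time; "qpos": joint angles; "dq": joint speeds; "tau": joint torques, N m; "tool_pos": TCP position; "orientation": TCP orientation; "force": force on the tool from outside, world axes, zero at the start; "wrist_torque": the same for the moment, N m; "width": finger opening in mm; "grip_force": force on a finger pad.
Only numpy, scipy, OpenCV 4.12 (cv2) and the standard library are available. Lean on these libraries where they do the work, as an engineer would, in place of code of your own. Each camera call takes 0.05 s, during which the arm holds its last target. There are 200 camera calls.

TASK

Get the salt shaker out of the wooden spice chest: raise the lid and push the knee of its brass stay past straight until it locks and holds the lid by itself, then take the shaker out and set it down gently, upright, on the chopping board while the lid stands locked. Then break the knee and let the lid down under control until it is fully shut, without letting it slam. Leave everything else where it is, in the chest and round it, and do not tip the shaker on the way.

Things in the scene. Friction and masses are not known exactly. Their poses are not given: they have to be found in the camera images.
- chest: Brown wooden spice chest, fixed. Origin: centre of its underside; x from front to back (away from the robot within 0.25 rad), y to its left, z up. 180 mm deep (x), 270 wide (y), walls 8, rim at z 76, inner floor at z 12 mm. At the back three bays side by side, a tray in front of them. The lid is a hollow cover 56 mm deep; shut, the chest is 133 mm high.
- bay_1 (a point): Floor centre of the middle bay (chest frame x 36, y 0, z 12 mm). The other bays' centres lie 76 mm to either side along the chest's y. The bays are parted from each other and from the front tray (at chest x -9.5 mm) by dividers 26 mm high.
- lid (a joint): Angle of the chest's lid (about 0.42 kg) in rad: 0 shut, grows as its front edge rises. The straight stay stops it at about 1.22; locked, it stands at about 1.21 and so leans over the bays. Let go while the stay is well folded, it falls and slams; a last 15 mm at the front edge does no harm.
- lid_hinge (a point): Middle of the lid's hinge line, at the top of the chest's back wall (chest frame x 90, y 0, z 76 mm). The lid turns about the chest's y axis through this point.
- lid_handle (a point): Middle of the lid's bow handle: a round brass bar 10 mm thick, 110 mm long, parallel to the chest's y, 36 mm in front of the lid's front face (free gap 31 mm). With the lid shut it lies 216 mm in front of and 26 mm above the hinge line; it turns with the lid.
- knee (a joint): Knee of the stay on the outside of the chest's right-hand (-y) end, rad: 0 folded (lid shut), 2.355 straight, 2.565 locked against its stop, past straight. With the lid up, push the knob back and down (chest +x, -z) to lock; pull it forward and up to break, then lead it round the foot to lower the lid. Stiff: within 0.6 rad of straight it holds the lid by friction, folded further the lid falls.
- knee_knob (a point): Middle of the black knob on the knee: a round pin along the chest's y, 17 mm thick, 36 mm long, with a 23 mm flange on its outer end, 164 mm from the chest's middle at -y; the links lie 18 mm inward. It circles stay_foot at radius 79.5 mm, from 69 mm in front of and 40 mm above it (shut) up and back by 1.69 rad (straight) and 1.80 rad (locked).
- stay_foot (a point): On the axis of the stay's lower pivot (chest frame x -30, z 31 mm), in the same vertical plane as knee_knob. Links: lower 79.5 mm from here to the knee, upper 97 mm from the knee to the lid's side, flat brass bars 13 mm wide, 3 to 11 mm off the chest's end.
- salt_shaker: Clear glass salt shaker with a grey domed top, about 0.1 kg, 44 mm in diameter up to 74 mm, 34 mm at the top, 90 mm high. Origin: centre of its base, z up. Starts upright in one of the three bays.
- spice_a: Spice jar with a red cap and a dark label, 45 mm in diameter, 106 mm high, in another bay. Origin: centre of its base. Leave alone.
- spice_b: Spice jar with a red cap and a green label, 45 mm in diameter, 106 mm high, in the third bay. Origin: centre of its base. Leave alone.
- fish_tin: Flat tin with a dark blue lid, 63x105x26 mm, in the chest's front tray. Origin: centre of its base. Leave alone.
- match_box: Small light blue carton, 22x57x51 mm, in the front tray. Origin: centre of its base. Leave alone.
- board: Wooden chopping board, 220 (x) by 340 mm (y), top at z 22 mm, fixed at the robot's right. Origin: centre of its underside. Its long side points roughly away from the robot. Beside its near end a fixed glass vase of fruit (180 mm across, 445 mm high, its axis at world x 0.21, y -0.23 m) stands in the arm's way; the blossom above it hinders the view only..
- peeler: Yellow peeler, 170x25x18 mm, long along its x, lying across the far end of the board, in front of a fixed glass candle 235 mm high. Origin: centre of its underside. Leave alone.
- teaspoon: Steel teaspoon, 130x27x11 mm, long along its x, lying along the right-hand edge of the board. Origin: centre of its underside. Leave alone.
- small_tin: Cream-coloured food tin, 57 mm in diameter, 72 mm high, on the worktop. Origin: centre of its base. Leave alone.
- pepper_mill: Dark wooden pepper mill, 58 mm in diameter, 170 mm high. Origin: centre of its base. Leave alone.
- cream_pot: Low round cream-coloured pot, 90 mm in diameter, 32 mm high. Origin: centre of its base. Leave alone.
- wooden_spoon: Wooden spoon, 310x47x14 mm, lying on the worktop in front of the chest. Origin: centre of its underside. Leave alone.
- mug_b: White mug, 89x120x98 mm, at the right. Origin: centre of its base. Leave alone.

How it is judged:
By the outcome, as a careful person would: the job done as asked, in the order asked, and still so for the second after the job is handed in, with the robot touching nothing.
It also fails if it takes over 72 s, if anything falls off the work surface, if the arm or the gripper's body presses on something with over 40 N, if the wrist force passes 120 N, or if a joint passes its speed limit or range.

## Working session

There is one attempt and no reset: what is moved stays moved. The work goes in short steps, each a Python script; the robot and the scene stay as the last script left them, time stands still between calls to the robot, and variables do not carry over. Pictures are saved under pics/ and viewed, at most 13 in all, crops included, and the job is handed in when it is done.

```bash
ls; mkdir -p pics
cat > h.py <<'E'
from station import env
import numpy as np, cv2
from scipy.spatial.transform import Rotation as R
def pose(cam):
    p=env.camera_params(cam)
    if 'pose' in p: return p,np.array(p['pose'])
    s=env.read_state(); T=np.eye(4); T[:3,:3]=R.from_quat(s['orientation']).as_matrix(); T[:3,3]=s['tool_pos']
    return p,T@np.array(p['tool_from_camera'])
def ray(cam,xy,PT=None):
    p,T=PT or pose(cam)
    K=np.array([[p['fx'],0,p['cx']],[0,p['fy'],p['cy']],[0,0,1]])
    d=np.array(p.get('dist',p.get('distortion',[0,0,0,0,0])),float)
    u=cv2.undistortPoints(np.array([[xy]],float),K,d)[0,0]
    v=T[:3,:3]@np.array([u[0],-u[1],-1]); return T[:3,3],v/np.linalg.norm(v)
def tri(rs):
    A=np.zeros((3,3));b=np.zeros(3)
    for o,d in rs:
        M=np.eye(3)-np.outer(d,d);A+=M;b+=M@o
    x=np.linalg.solve(A,b); return x,max(np.linalg.norm((np.eye(3)-np.outer(d,d))@(x-o)) for o,d in rs)
def onz(r,z): o,d=r; return o+d*(z-o[2])/d[2]
def proj(cam,X,PT=None):
    p,T=PT or pose(cam); c=T[:3,:3].T@(np.array(X)-T[:3,3])
    K=np.array([[p['fx'],0,p['cx']],[0,p['fy'],p['cy']],[0,0,1]])
    d=np.array(p.get('dist',p.get('distortion',[0,0,0,0,0])),float)
    return cv2.projectPoints(np.array([[c[0],-c[1],-c[2]]]),np.zeros(3),np.zeros(3),K,d)[0][0,0]
E
python3 - <<'E'
from h import *
for c in ('scene','top','wrist'):
    p=env.camera_params(c); print(c,{k:(np.round(v,3).tolist()) for k,v in p.items()})
print(env.read_state()['time_s'],env.hold_point_z)
for c in ('scene','top'):
    cv2.imwrite(f'pics/{c}0.png',env.camera(c))
R_={}
for n in ['lid_hinge','lid_handle','knee_knob','stay_foot','bay_1','chest','board','peeler','teaspoon','small_tin','pepper_mill','cream_pot','wooden_spoon','mug_b','salt_shaker']:
    o=[]; rs=[]
    for c in ('scene','top'):
        d=env.pinpoint(c,n)
        if d: o.append((c,np.round(d[0]['xy'],1).tolist(),round(d[0]['confidence'],2))); rs.append(ray(c,d[0]['xy']))
    if len(rs)==2: x,e=tri(rs); o.append((np.round(x,1).tolist(),round(e,1)))
    print(n,*o)
E
```

```text
pics
station.py
scene {'fx': 485.877, 'fy': 485.877, 'cx': 319.191, 'cy': 192.416, 'pose': [[-0.757, -0.488, 0.434, 1296.783], [0.653, -0.581, 0.485, 795.358], [0.016, 0.651, 0.759, 1465.097], [0.0, 0.0, 0.0, 1.0]]}
top {'fx': 438.109, 'fy': 438.109, 'cx': 319.07, 'cy': 201.924, 'pose': [[0.008, 0.786, -0.618, -503.205], [-1.0, -0.004, -0.018, -90.856], [-0.017, 0.618, 0.786, 1412.394], [0.0, 0.0, 0.0, 1.0]]}
wrist {'fx': 280.466, 'fy': 280.466, 'cx': 319.151, 'cy': 200.352, 'tool_from_camera': [[-0.0, 0.964, 0.264, 72.017], [1.0, 0.0, -0.0, 0.364], [-0.0, 0.264, -0.964, -162.411], [0.0, 0.0, 0.0, 1.0]]}
0.0 18.700000000000003
lid_hinge ('scene', [305.1, 244.0], 0.9)
lid_handle ('scene', [359.6, 213.0], 0.76) ('top', [283.2, 215.4], 0.9) ([466.2, 79.1, 93.5], np.float64(6.9))
knee_knob ('top', [288.0, 201.7], 0.29)
stay_foot ('scene', [411.5, 302.3], 0.75) ('top', [264.8, 252.2], 0.36) ([459.6, 273.1, -212.9], np.float64(100.8))
bay_1 ('scene', [321.4, 247.9], 0.96)
chest ('scene', [328.3, 244.3], 0.82) ('top', [454.0, 252.5], 0.69) ([441.6, -377.9, -291.7], np.float64(273.4))
board ('scene', [286.1, 173.7], 0.66)
peeler ('scene', [262.2, 182.6], 0.52)
teaspoon ('scene', [291.5, 148.1], 0.6)
small_tin ('scene', [408.8, 304.1], 0.75) ('top', [201.8, 211.5], 0.5) ([554.3, 418.9, 5.1], np.float64(4.5))
pepper_mill ('scene', [422.9, 275.0], 0.94) ('top', [204.8, 232.9], 0.81) ([441.5, 381.7, 19.5], np.float64(1.9))
cream_pot ('scene', [444.5, 264.3], 0.87) ('top', [195.9, 255.0], 0.84) ([346.7, 400.4, 13.0], np.float64(1.8))
wooden_spoon ('scene', [383.6, 224.3], 0.76) ('top', [263.2, 251.9], 0.75) ([372.7, 143.1, 0.1], np.float64(8.4))
mug_b ('scene', [274.0, 130.2], 0.79) ('top', [450.6, 251.8], 0.7) ([370.3, -553.8, -6.1], np.float64(1.1))
salt_shaker
```

View pics/scene0.png

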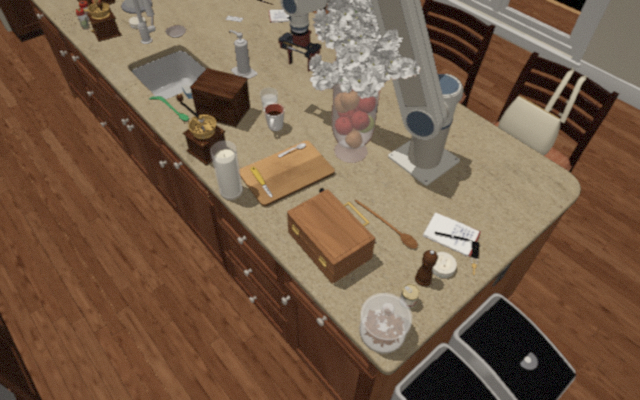

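View pics/top0.png

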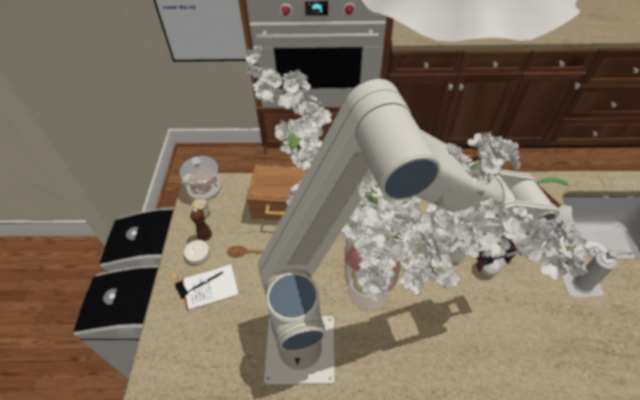

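The scene view shows the chest at about (330,240) with its handle at (357,213) and the knob at (322,190). The board is at (287,172), and the vase at (352,130) stands between the arm and the chest. The arm blocks most of the top view. Next I'll fit the arm's kinematics so I can plan the swing over the vase.

Run:
```python
from h import *
from scipy.optimize import least_squares
s=env.read_state(); q0=s['orientation']; print(q0)
D=[]
for r in range(400,950,60):
    for z in (100,250,400,550):
        for tilt in (0,0.4,-0.4):
            a=-1.292
            Rz=R.from_euler('z',a); d=Rz.apply([r,0,z])
            rot=R.from_rotvec(Rz.apply([0,tilt,0]))*R.from_quat(q0)
            try: q=env.ik(list(d),list(rot.as_quat()))
            except Exception: q=None
            if q is not None: D.append((r,z,tilt,*q))
D=np.array(D); print(len(D)); print(np.round(D[:4],3))
D=D[np.abs(D[:,6])<0.05]
def f(p):
    h,a1,L2,L3,b,Lt=p; A=D[:,4];B=A+D[:,5];C=B+D[:,7]
    r=a1+L2*np.sin(A)+L3*np.sin(B)+b*np.cos(B)+Lt*np.sin(C)
    z=h+L2*np.cos(A)+L3*np.cos(B)-b*np.sin(B)+Lt*np.cos(C)
    return np.r_[r-D[:,0],z-D[:,1]]
x=least_squares(f,[300,50,500,500,0,250],x_scale=100); print(np.round(x.x,1),np.abs(x.fun).max())
```

```text
[ 9.88934171e-01  1.48354999e-01  5.63444649e-06 -7.87145949e-06]
110
[[ 4.000e+02  1.000e+02  0.000e+00 -1.322e+00  3.190e-01  2.192e+00
   0.000e+00  6.300e-01 -4.900e-02]
 [ 4.000e+02  1.000e+02  4.000e-01 -1.315e+00  4.980e-01  1.948e+00
  -1.000e-02  1.096e+00 -3.600e-02]
 [ 4.000e+02  2.500e+02  0.000e+00 -1.322e+00  4.200e-02  2.068e+00
   0.000e+00  1.032e+00 -4.900e-02]
 [ 4.000e+02  2.500e+02  4.000e-01 -1.315e+00  2.670e-01  1.857e+00
  -9.000e-03  1.418e+00 -3.900e-02]]
[3.125e+02 2.000e-01 5.630e+02 4.849e+02 7.750e+01 3.097e+02] 0.1711282385943491
```

```bash
cat >> h.py <<'E'
def down(a): # tool down, tool x at world angle a
    return R.from_quat([np.cos(a/2),np.sin(a/2),0,0])
E
python3 - <<'E'
from h import *
s=env.read_state(); q=list(s['qpos'])
env.move_l([183.4,-597.5,420],rate=250)
q=list(env.read_state()['qpos']); q[0]=0.0; env.move_joints(q)
obs=[]
names=['lid_handle','knee_knob','stay_foot','lid_hinge','bay_1']
import pickle
for i,(p,a) in enumerate([((560,-60,420),1.55),((430,0,400),0.0),((520,-260,400),1.2)]):
    env.reach(list(p),list(down(a).as_quat()))
    env.hold(0.2)
    PT=pose('wrist'); cv2.imwrite(f'pics/w{i}.png',env.camera('wrist'))
    print(i,np.round(env.read_state()['qpos'],2),env.read_state()['time_s'])
    for n in names:
        d=env.pinpoint('wrist',n)
        if d: obs.append((n,PT,d[0]['xy'],d[0]['confidence'],'wrist')); print(n,np.round(d[0]['xy'],1),round(d[0]['confidence'],2))
for c in ('top','scene'):
    cv2.imwrite(f'pics/{c}1.png',env.camera(c)); PT=pose(c)
    for n in names+['board']:
        d=env.pinpoint(c,n)
        if d: obs.append((n,PT,d[0]['xy'],d[0]['confidence'],c)); print(c,n,np.round(d[0]['xy'],1),round(d[0]['confidence'],2))
pickle.dump(obs,open('obs.pkl','wb'))
E
python3 -c "
import cv2,numpy as np
a=[cv2.resize(cv2.imread(f'pics/w{i}.png'),(400,250)) for i in range(3)]+[cv2.resize(cv2.imread('pics/top1.png'),(400,250))]
cv2.imwrite('pics/m1.png',np.vstack([np.hstack(a[:2]),np.hstack(a[2:])]))"
```

```text
0 [-0.13  0.17  1.53  0.    1.44 -0.11] 5.925
lid_handle [264.5  78.4] 0.6
knee_knob [279.9 179.5] 0.81
bay_1 [216.9  61.4] 0.52
1 [-0.03 -0.06  1.81  0.    1.39  1.54] 7.8917
lid_handle [266.3 144.5] 0.88
knee_knob [363.4 133.8] 0.9
2 [-0.48  0.21  1.53  0.    1.41 -0.11] 9.8583
knee_knob [260.9  69.6] 0.72
stay_foot [301.6  60.7] 0.92
top lid_handle [281.4 210.1] 0.9
top knee_knob [326.5 215.5] 0.56
top stay_foot [327.5 206.2] 0.57
scene lid_handle [356.3 212.6] 0.77
scene lid_hinge [311. 244.] 0.74
scene bay_1 [321.9 249. ] 0.66
scene board [285.3 174.8] 0.78
```

View pics/m1.png

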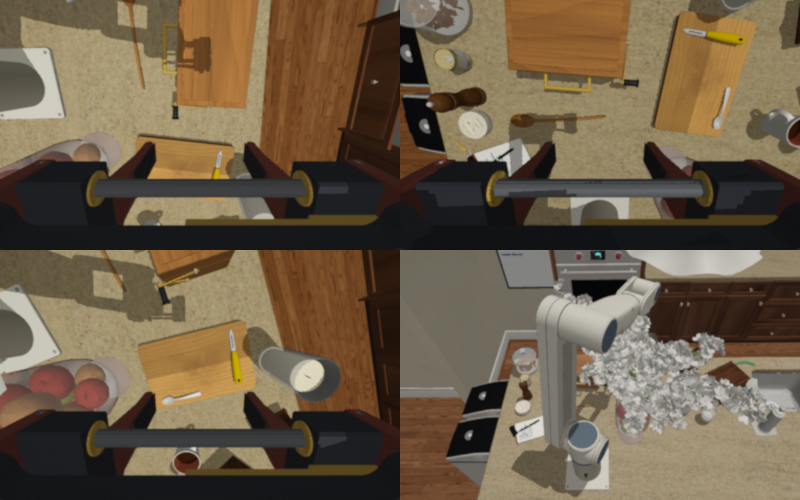

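The mosaic has the three wrist views and the top view. In view 1 (upper right) the chest fills the upper left with its handle at about (567,85). The knob is at (630,82) and the board is to the right, with the peeler at its far end and the spoon along its right edge. Next I'll fit the chest pose.

```bash
cat > fit.py <<'E'
from h import *
import pickle
from scipy.optimize import least_squares
obs=pickle.load(open('obs.pkl','rb'))
C={'lid_handle':(-126,0,102),'knee_knob':(-99,-164,71),'stay_foot':(-30,-164,31),'lid_hinge':(90,0,76),'bay_1':(36,0,12)}
def fit(obs):
    def res(p):
        Rz=R.from_euler('z',p[2]); o=[]
        for n,PT,xy,cf,c in obs:
            if n in C: o.append((proj(c,Rz.apply(C[n])+[p[0],p[1],0],PT)-xy)*cf)
        return np.concatenate(o)
    r=least_squares(res,[592,80,0],loss='soft_l1',f_scale=2,x_scale=[10,10,.1]); 
    return r.x,res(r.x).reshape(-1,2)
E
python3 - <<'E'
from fit import *
x,r=fit(obs); print('chest',np.round(x,3))
for (o,e) in zip([o for o in obs if o[0] in C],r): print(o[4],o[0],np.round(e,1))
kn=[ray(o[4],o[2],o[1]) for o in obs if o[0]=='knee_knob' and o[4]=='wrist']; print('knob tri',tri(kn))
hd=[ray(o[4],o[2],o[1]) for o in obs if o[0]=='lid_handle' and o[4]!='top']; print('handle tri',tri(hd))
print('knob model',R.from_euler('z',x[2]).apply(C['knee_knob'])+[x[0],x[1],0])
env.camera('wrist')
for n,z in [('board',0),('peeler',22),('teaspoon',22)]:
    d=env.pinpoint('wrist',n)
    if d: print(n,d[0],np.round(onz(ray('wrist',d[0]['xy']),z),1))
    t=env.trace('wrist',n)
    if t:
        m=t[0]['mask'].astype(np.uint8); cs=max(cv2.findContours(m,0,2)[0],key=cv2.contourArea)
        W=np.array([onz(ray('wrist',p[0].astype(float)),22)[:2] for p in cs],np.float32); print(n,'rect',[np.round(v,1) for v in cv2.minAreaRect(W)],W.min(0),W.max(0))
E
```

```text
chest [ 5.95518e+02  7.74350e+01 -5.60000e-02]
wrist lid_handle [-2.6 -0.6]
wrist knee_knob [ 0.  -2.4]
wrist bay_1 [71.9 14. ]
wrist lid_handle [ 0.1 -0. ]
wrist knee_knob [ 2.5 -1.1]
wrist knee_knob [-0.6  0.4]
wrist stay_foot [0.4 0.2]
top lid_handle [-1.3  3.6]
top knee_knob [-1.2 -0.2]
top stay_foot [-1.2  0.5]
scene lid_handle [ 1.6 -0.4]
scene lid_hinge [-0.7  1.7]
scene bay_1 [ 0.1 -0. ]
knob tri (array([487.44658433, -80.88722377,  72.98238402]), np.float64(5.350203444135981))
handle tri (array([474.16728974,  82.87914459, 101.13174566]), np.float64(4.8783515181004375))
knob model [487.52887277 -80.79005445  71.        ]
board {'xy': [315.7, 186.2], 'confidence': 0.66} [ 494.5 -306.2    0. ]
board rect [array([ 497. , -305.6]), array([220., 339.]), np.float64(82.2)] [ 316.96405 -434.41583] [ 677.0831  -176.95605]
peeler {'xy': [372.8, 169.1], 'confidence': 0.61} [ 612.1 -310.3   22. ]
peeler rect [array([ 615.1, -318.1]), array([174.2,  26.2]), np.float64(80.9)] [ 592.48315 -404.1703 ] [ 633.3196  -232.05742]
teaspoon {'xy': [287.9, 233.1], 'confidence': 0.69} [ 406.9 -373.1   22. ]
teaspoon rect [array([ 408.1, -381.6]), array([ 26.5, 128.2]), np.float64(80.9)] [ 344.96967 -394.6395 ] [ 471.88467 -361.30997]
```

```bash
cat >> h.py <<'E'
import json,os
CH=json.load(open('chest.json')) if os.path.exists('chest.json') else [595.5,77.4,-0.056]
RZ=R.from_euler('z',CH[2])
def W(p): return RZ.apply(p)+[CH[0],CH[1],0]
def Wi(p): return RZ.inv().apply(np.array(p)-[CH[0],CH[1],0])
F=np.array([-30,31.])
def knob(phi): # phi 0 shut, 1.69 straight, 1.80 locked ; chest frame
    a=0.526+phi; return np.array([F[0]-79.5*np.cos(a),-164,F[1]+79.5*np.sin(a)])
def lidang(phi): # from four-bar
    k=knob(phi)[[0,2]]; v=k-[90,76]; d=np.hypot(*v)
    g=np.arctan2(v[1],-v[0]); c=(97**2+d*d-97**2)/(2*97*d)
    return g+np.arccos(np.clip(c,-1,1))-0.205
def ori(z,y): # world quat from chest-frame tool axes
    z=np.array(z,float); z/=np.linalg.norm(z); y=np.array(y,float); y-=z*(y@z); y/=np.linalg.norm(y)
    return list((RZ*R.from_matrix(np.c_[np.cross(y,z),y,z])).as_quat())
TILT=0.4
KZ=np.array([0,np.sin(TILT),-np.cos(TILT)]); KO=ori(KZ,[1,0,0])
OFF=np.array([0,-1.,0])
def ktcp(phi,back=0,tip=12): return list(W(knob(phi)+OFF+KZ*(tip-back)))
E
python3 - <<'E'
from h import *
for ph in np.linspace(0,1.8,10):
    try:q=env.ik(ktcp(ph),KO)
    except Exception as e:q=None
    q2=None
    print(round(ph,2),np.round(knob(ph)),round(lidang(ph),3),None if q is None else np.round(q,2))
print(env.ik(ktcp(0,150),KO))
env.reach(ktcp(0,190),KO)
import pickle
obs=pickle.load(open('obs.pkl','rb')); rs=[]
for b,dx in ((190,0),(130,0),(130,60)):
    p=np.array(ktcp(0,b))+RZ.apply([dx,0,0]); env.move_l(list(p),rate=150)
    env.hold(.2); PT=pose('wrist'); im=env.camera('wrist'); cv2.imwrite(f'pics/k{b}_{dx}.png',im)
    for n in ('knee_knob','stay_foot','lid_handle'):
        d=env.pinpoint('wrist',n)
        if d:
            print(b,n,np.round(d[0]['xy'],1),round(d[0]['confidence'],2)); obs.append((n,PT,d[0]['xy'],d[0]['confidence'],'wrist'))
            if n=='knee_knob': rs.append(ray('wrist',d[0]['xy'],PT))
    t=env.trace('wrist','knee_knob')
    if t: print('trace',t[0]['xy'],t[0]['confidence'],t[0]['mask'].sum())
print(tri(rs)); pickle.dump(obs,open('obs.pkl','wb'))
import fit; x,r=fit.fit(obs); print(x,np.round(r[-9:],1))
print(Wi(tri(rs)[0]),env.read_state()['time_s'])
E
python3 -c "
import cv2,numpy as np
a=[cv2.resize(cv2.imread(f'pics/k{i}.png'),(480,300)) for i in ('130_0','190_0')]
cv2.imwrite('pics/m2.png',np.vstack(a))"
```

```text
0.0 [ -99. -164.   71.] -0.0 [-0.41  0.57  1.96  0.52  0.83 -0.75]
0.2 [ -89. -164.   84.] 0.226 [-0.41  0.56  1.94  0.5   0.86 -0.72]
0.4 [ -78. -164.   95.] 0.42 [-0.4   0.55  1.91  0.49  0.89 -0.7 ]
0.6 [ -64. -164.  103.] 0.599 [-0.39  0.55  1.88  0.48  0.91 -0.67]
0.8 [ -49. -164.  108.] 0.764 [-0.38  0.55  1.84  0.48  0.94 -0.65]
1.0 [ -34. -164.  110.] 0.915 [-0.37  0.57  1.81  0.47  0.95 -0.63]
1.2 [ -18. -164.  110.] 1.047 [-0.37  0.58  1.78  0.47  0.96 -0.61]
1.4 [  -2. -164.  106.] 1.152 [-0.36  0.61  1.74  0.47  0.97 -0.6 ]
1.6 [  12. -164.   99.] 1.215 [-0.35  0.63  1.71  0.47  0.97 -0.59]
1.8 [  24. -164.   89.] 1.209 [-0.34  0.66  1.68  0.47  0.97 -0.59]
[-0.51350066  0.36754602  1.85182893  0.39502527  1.13813375 -0.66396299]
190 knee_knob [320.  185.4] 0.91
190 lid_handle [301.2  46.5] 0.89
trace [324.3, 171.0] 0.86 949
130 knee_knob [321.  196.2] 0.63
130 lid_handle [297.3  31.5] 0.91
trace [324.3, 178.3] 0.62 1389
130 knee_knob [263.8 198.3] 0.63
130 lid_handle [237.2  28.3] 0.82
trace [267.1, 184.5] 0.69 1345
(array([489.6471512 , -83.98823011,  71.25770359]), np.float64(1.1433640219364916))
[ 5.99579868e+02  7.37029749e+01 -7.16587963e-02] [[ 0.7 -0.2]
 [-2.   1.5]
 [-0.9 -0.1]
 [ 0.1 -1. ]
 [-1.2 -1. ]
 [-0.8 -0.1]
 [-1.8 -2.1]
 [-0.3 -1.1]
 [-0.2  0.9]]
[ -96.653897   -167.05990127   71.25770359] 14.6667
```

View pics/m2.png

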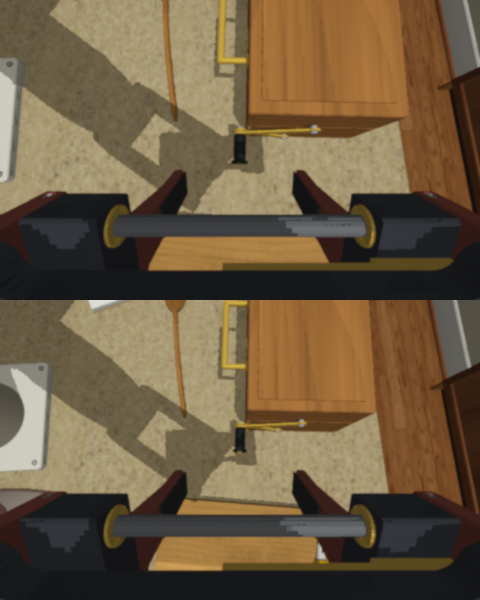

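The picture shows the knob hanging free at (240,148), between the handle side and the finger line, with nothing in the way of an approach from above. The knob triangulates to z 71, which matches the text. Next I'll grip it.

```bash
echo '[599.58,73.70,-0.0717]' > chest.json
cat >> h.py <<'E'
def st(msg=''):
    s=env.read_state(); f=RZ.inv().apply(s['force']); print(msg,'t',round(s['time_s'],2),'pos_c',np.round(Wi(s['tool_pos']),1),'F_c',np.round(f,1),'w',round(s['width'],1),'g',round(s['grip_force'],1)); return s,f
E
python3 - <<'E'
from h import *
env.set_gripper(52)
env.move_l(ktcp(0,90),KO,rate=150)
print(env.move_l(ktcp(0,0),KO,rate=80,f_stop=12)); st('at')
cv2.imwrite('pics/g0.png',env.camera('wrist'))
env.set_gripper(0); env.hold(.2); st('grip')
E
```

```text
False
at t 17.29 pos_c [ -98.4 -160.6   60.2] F_c [ 0.1  0.5 -0.1] w 52.5 g 0.0
grip t 18.19 pos_c [ -99.4 -160.3   59.8] F_c [-3.1 -2.5  2.9] w 16.3 g 30.0
```

```bash
cat >> h.py <<'E'
def arc(a,b,n,rate=70,lim=35,tip=12):
    for ph in np.linspace(a,b,n+1)[1:]:
        if env.move_l(ktcp(ph,tip=tip),KO,rate=rate,f_stop=lim): st('STOP'); return False
        st(f'{ph:.2f}')
    return True
E
python3 - <<'E'
from h import *
if arc(0,0.6,4): arc(0.6,1.5,6)
print(Wi(env.read_state()['tool_pos'])-Wi(ktcp(1.5)))
cv2.imwrite('pics/scene2.png',env.camera('scene')[140:300,220:460])
cv2.imwrite('pics/w_up.png',env.camera('wrist'))
a=cv2.resize(cv2.imread('pics/w_up.png'),(480,300)); b=cv2.resize(cv2.imread('pics/scene2.png'),(480,300))
cv2.imwrite('pics/m3.png',np.vstack([a,b]))
E
```

```text
0.15 t 18.51 pos_c [ -93.3 -160.2   69.2] F_c [-5.5 -3.  -2.4] w 16.2 g 30.0
0.30 t 18.82 pos_c [ -85.1 -160.2   78. ] F_c [-6.5 -2.2  0.1] w 16.3 g 30.0
0.45 t 19.14 pos_c [ -75.1 -160.3   85.6] F_c [-5.2 -2.   0.7] w 16.6 g 30.0
0.60 t 19.46 pos_c [ -64.2 -160.3   91.7] F_c [-3.5 -1.3  1.1] w 16.1 g 30.0
0.75 t 19.77 pos_c [ -52.9 -160.3   95.9] F_c [-2.2 -0.8 -1. ] w 16.0 g 30.0
0.90 t 20.09 pos_c [ -41.5 -160.2   98.4] F_c [-1.  -1.3 -2.9] w 16.2 g 30.0
1.05 t 20.41 pos_c [ -29.8 -160.2   99. ] F_c [-1.4  0.4 -6.3] w 16.3 g 30.0
1.20 t 20.73 pos_c [ -18.  -160.2   98. ] F_c [-1.4 -0.1 -9.8] w 16.6 g 30.0
1.35 t 21.04 pos_c [  -6.4 -160.2   95.5] F_c [-2.6  0.3 -8.6] w 16.1 g 30.0
1.50 t 21.36 pos_c [   4.8 -160.2   91.3] F_c [-2.2  0.  -6.6] w 16.1 g 30.0
[-0.16730877  0.10147782 -0.00970233]
```

View pics/m3.png

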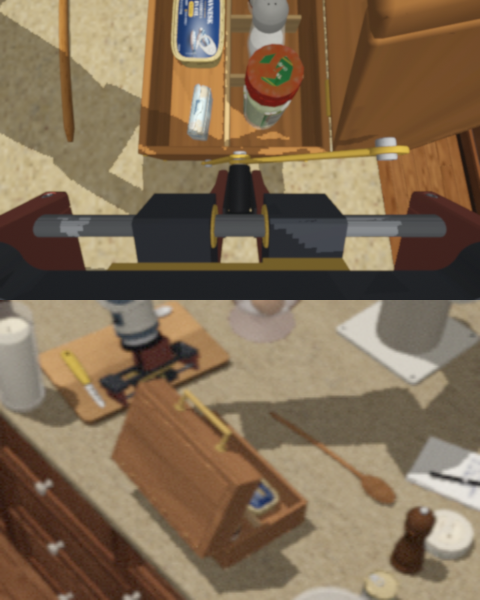

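The lid is up. The wrist view shows the shaker's grey dome in the middle bay at about (268,15) and the red-capped jar at (275,75) in the right-hand bay. The knob is still gripped. Next I'll push it past straight.

Run:
```python
from h import *
arc(1.5,1.80,4,rate=50); arc(1.80,1.86,3,rate=40,lim=25)
env.set_gripper(52); env.hold(.2); st('open')
env.move_l(ktcp(1.8,25),KO,rate=80); 
env.move_l(ktcp(1.8,150),KO,rate=200); env.hold(.2)
cv2.imwrite('pics/w_lock.png',env.camera('wrist'));PT=pose('wrist')
d=env.pinpoint('wrist','knee_knob'); print(d[:1],'proj locked',proj('wrist',W(knob(1.8)),PT),'straight',proj('wrist',W(knob(1.69)),PT))
for n in ('salt_shaker','spice_a','spice_b','bay_1'):
    for d in env.pinpoint('wrist',n)[:2]: print(n,np.round(d['xy'],1),round(d['confidence'],2),np.round(Wi(onz(ray('wrist',d['xy'],PT),12)),1))
st()
```

```text
1.57 t 21.73 pos_c [   9.8 -160.2   88.6] F_c [-4.7  0.8 -5.4] w 16.6 g 30.0
1.65 t 21.99 pos_c [  14.7 -160.2   85.2] F_c [-4.4  1.8 -6.3] w 16.1 g 30.0
1.73 t 22.26 pos_c [  19.1 -160.2   81.4] F_c [-6.6  0.6 -5.6] w 16.7 g 30.0
1.80 t 22.52 pos_c [  23.2 -160.2   77.4] F_c [-7.4  0.6 -5.9] w 16.1 g 30.0
1.82 t 22.77 pos_c [  24.1 -160.2   76.5] F_c [-7.3  0.4 -4.7] w 16.6 g 30.0
1.84 t 23.02 pos_c [  24.3 -160.1   76.1] F_c [-12.7  -2.2   5.3] w 16.4 g 30.0
1.86 t 23.27 pos_c [  24.5 -160.    75.8] F_c [-17.8  -4.4  12.7] w 16.3 g 30.0
open t 24.2 pos_c [  27.8 -160.3   74.4] F_c [ 0.5 -0.3  0.1] w 51.7 g 0.0
[{'xy': [317.6, 193.2], 'confidence': 0.97}] proj locked [319.87279821 190.72897484] straight [313.66677173 189.85488331]
salt_shaker [329.6  88.7] 0.74 [38.5 -1.4 12. ]
spice_a [329.   42.1] 0.61 [38.  72.1 12. ]
spice_a [324.7 139. ] 0.57 [ 31.3 -77.   12. ]
spice_b [329.   42.1] 0.61 [38.  72.1 12. ]
spice_b [324.7 139. ] 0.57 [ 31.3 -77.   12. ]
bay_1 [328.4  86.9] 0.69 [36.8  1.3 12. ]
 t 25.98 pos_c [  24.4 -218.6  215.7] F_c [0.1 0.2 0.2] w 52.2 g 0.0
```

View pics/w_lock.png

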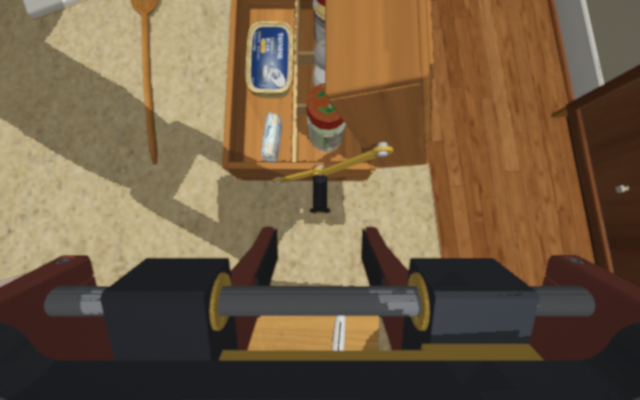

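The view shows the lid standing by itself with the knob at about (320,193), which matches the locked projection. The stop was felt at 1.83. The shaker is in the middle bay at (320,55) between the two jars. Next I'll measure it from the front.

```bash
cat >> h.py <<'E'
B=0.5; SZ=np.array([np.sin(B),0,-np.cos(B)]); SO=ori(SZ,[0,1,0])
def stcp(g,back=0): return list(W(np.array(g,float)+SZ*(env.hold_point_z-back))) # grasp point g in chest frame
E
python3 - <<'E'
from h import *
g=[36,0,74]
for b in (0,60,130): print(b,np.round(env.ik(stcp(g,b),SO),2))
for q,o in ((ktcp(1.8,150),KO),): print(np.round(env.read_state()['qpos'],2))
env.move_l(list(W([-110,-150,270])),rate=250)
env.reach(stcp(g,150),SO); rs=[]; rs2=[]
for b,dy in ((150,0),(120,60),(120,-60)):
    env.move_l(stcp([36,dy,74],b),rate=200); env.hold(.2)
    PT=pose('wrist'); im=env.camera('wrist'); cv2.imwrite(f'pics/s{b}_{dy}.png',im)
    for n in ('salt_shaker','bay_1'):
        d=env.pinpoint('wrist',n)
        if d:
            print(n,np.round(d[0]['xy'],1),round(d[0]['confidence'],2),np.round(Wi(onz(ray('wrist',d[0]['xy'],PT),12)),1)); (rs if n=='salt_shaker' else rs2).append(ray('wrist',d[0]['xy'],PT))
    t=env.trace('wrist','salt_shaker')
    if t: print('trace',t[0]['xy'],round(t[0]['confidence'],2),np.round(Wi(onz(ray('wrist',t[0]['xy'],PT),70)),1))
for r in (rs,rs2):
    if len(r)>1: x,e=tri(r); print('tri',np.round(Wi(x),1),e)
st()
E
```

```text
0 [ 0.14  0.59  2.   -0.98  0.12 -0.41]
60 [ 0.15  0.46  2.05 -0.62  0.18 -0.76]
130 [ 0.17  0.3   2.09 -0.41  0.29 -0.96]
[-0.44  0.5   1.58  0.4   1.24 -0.53]
salt_shaker [321.5 161.5] 0.76 [40.3  1.7 12. ]
bay_1 [317.2 156.3] 0.69 [32.4 -3.6 12. ]
trace [321.9, 179.9] 0.85 [21.8  1.7 70. ]
salt_shaker [268.6 160.5] 0.86 [33.9  1.5 12. ]
bay_1 [268.1 162.1] 0.66 [36.1  0.6 12. ]
trace [263.7, 186.9] 0.76 [22.7  5.8 70. ]
salt_shaker [371.2 164.1] 0.89 [38.6 -0.2 12. ]
bay_1 [369.3 163.4] 0.86 [37.7 -2.5 12. ]
trace [380.7, 185.9] 0.73 [21.2 -1.2 70. ]
tri [39.6  0.9  9.2] 3.0647909330661665
tri [40.3 -1.9  5.2] 3.076564837497551
 t 30.32 pos_c [-12.6 -59.4 162.9] F_c [ 0.6 -0.4  0.4] w 52.0 g 0.0
```

```bash
sed -i 's/^B=0.5;/B=0.4;/' h.py
python3 - <<'E'
from h import *
g=np.array([37,1,72])
for b in (0,40,80,120): print(b,np.round(env.ik(stcp(g,b),SO),2))
up=g+[-37,0,95]; up2=np.array([-60,-10,200]); 
for p in (g+[-12,0,32],up,up2): print(p,np.round(env.ik(stcp(p),SO),2))
# board placements: grasp 60 above base; tool yaw variants
for a in (0,-.3,-.6,-.9,-1.2):
    o=R.from_euler('z',a)*R.from_quat(SO); z=o.apply([0,0,1])
    for zz in (82,200):
        p=np.array([505,-270,zz])+z*env.hold_point_z; q=env.ik(list(p),list(o.as_quat())); print(a,zz,None if q is None else np.round(q,2))
E
```

```text
0 [ 0.13  0.59  1.94 -0.34  0.24 -1.05]
40 [ 0.14  0.51  1.96 -0.28  0.29 -1.11]
80 [ 0.14  0.42  1.98 -0.24  0.35 -1.15]
120 [ 0.15  0.34  2.   -0.21  0.42 -1.17]
[ 25   1 104] [ 0.13  0.52  1.96 -0.29  0.28 -1.1 ]
[  0   1 167] [ 0.14  0.38  1.98 -0.22  0.39 -1.17]
[-60 -10 200] [ 0.15  0.24  2.09 -0.21  0.43 -1.18]
0 82 None
0 200 [-0.61  0.3   2.01  0.41  0.52 -2.44]
-0.3 82 [-0.55  0.51  2.09  0.42  0.17 -2.15]
-0.3 200 [-0.55  0.28  2.03  0.16  0.44 -1.88]
-0.6 82 [-0.47  0.51  2.08 -0.46  0.17 -0.93]
-0.6 200 [-0.47  0.28  2.03 -0.18  0.44 -1.22]
-0.9 82 [-0.41  0.52  2.05 -0.77  0.31 -0.3 ]
-0.9 200 [-0.41  0.3   2.   -0.42  0.53 -0.67]
-1.2 82 [-0.35  0.54  2.   -0.77  0.46  0.02]
-1.2 200 [-0.35  0.33  1.95 -0.52  0.67 -0.27]
```

Run:
```python
from h import *
g=np.array([37,1,72])
env.set_gripper(58)
env.move_l(stcp(g,120),SO,rate=200)
env.move_l(stcp(g,50),SO,rate=150)
print(env.move_l(stcp(g,0),SO,rate=70,f_stop=10)); st('at')
env.set_gripper(0); st('grip')
s,_=st(); f0=s['force']
env.move_l(stcp(g+[-3,0,8]),SO,rate=40); env.hold(.2); st('lifted')
cv2.imwrite('pics/grip.png',env.camera('wrist'))
```

```text
False
at t 32.6 pos_c [44.2  1.  54.7] F_c [-0.2  0.   0.1] w 57.8 g 0.0
grip t 33.08 pos_c [44.5  1.1 55.2] F_c [-0.4  0.2  2.1] w 37.4 g 29.7
 t 33.08 pos_c [44.5  1.1 55.2] F_c [-0.4  0.2  2.1] w 37.4 g 29.7
lifted t 33.64 pos_c [41.2  1.  62.6] F_c [-0.1  0.1 -0.9] w 37.5 g 29.6
```

View pics/grip.png

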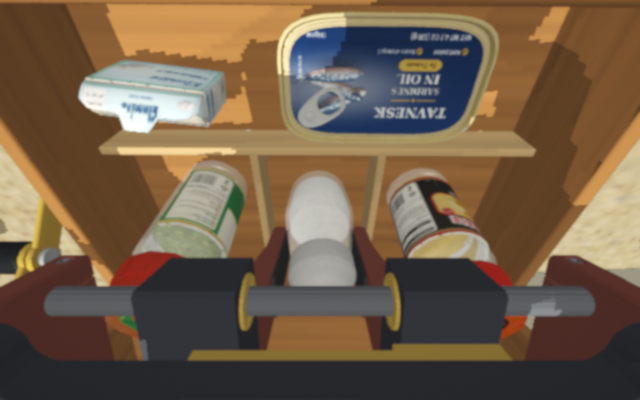

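The shaker is held between the pads at the middle of the picture, around (320,225), and has lifted clear with its weight on the wrist. The jars and tins are undisturbed. The grip width is 37 mm instead of 44, so the pads are on the narrowing upper part. I'll carry it clear and check that it's upright.

Run:
```python
from h import *
g=np.array([37,1,72])
env.move_l(stcp(g+[-12,0,30]),SO,rate=80)
env.move_l(stcp(g+[-40,0,100]),SO,rate=100)
env.move_l(stcp(g+[-75,-5,150]),SO,rate=150); env.hold(.2); st('up')
P=np.array([505,-270,230.])
o=R.from_euler('z',-.9)*R.from_quat(SO); z=o.apply([0,0,1])
env.move_l(list(P+z*env.hold_point_z),list(o.as_quat()),rate=200); env.hold(.3); st('over board')
s=env.read_state(); im=env.camera('scene'); cv2.imwrite('pics/carry.png',im)
t=env.trace('scene','salt_shaker'); print([ (x['xy'],x['confidence'],x['mask'].sum()) for x in t])
c=proj('scene',P); print(c,proj('scene',P-[0,0,60]),proj('scene',P+[0,0,30]))
x,y=map(int,c); crop=cv2.resize(im[y-60:y+70,x-80:x+80],(800,650*1)[:2] if 0 else (640,520),interpolation=cv2.INTER_CUBIC); cv2.imwrite('pics/carry_c.png',crop)
```

```text
up t 35.8 pos_c [-30.7  -4.1 203.8] F_c [-0.7  0.2 -0.8] w 36.9 g 29.6
over board t 38.02 pos_c [ -65.1 -355.   212.8] F_c [-0.3 -0.2 -0.2] w 37.0 g 29.6
[([291.2, 148.2], 0.49, np.int64(93))]
[287.86304195 137.85349911] [288.38660623 149.49415887] [287.59118755 131.80922789]
```

View pics/carry_c.png

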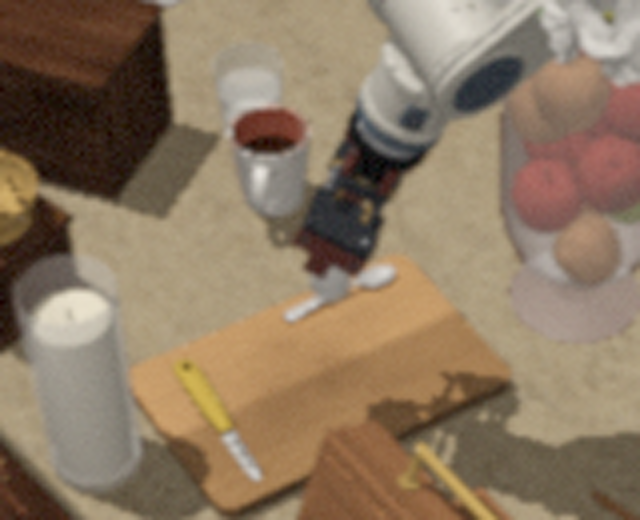

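The crop shows the shaker hanging under the gripper over the board, with its grey dome at about (330,285). The peeler and spoon are clear of the spot and the lid is still up. Next I'll lower it with force sensing.

Run:
```python
from h import *
o=R.from_euler('z',-.9)*R.from_quat(SO); z=o.apply([0,0,1]); H=env.hold_point_z
P=np.array([505,-270,0.])
env.move_l(list(P+[0,0,100]+z*H),rate=150); env.hold(.15); st('100')
r=env.move_l(list(P+[0,0,70]+z*H),rate=20,f_stop=2.5); s,_=st('touch'); print(r)
print('grasp z',s['tool_pos'][2]-z[2]*H,'wt',np.round(s['wrist_torque'],2))
env.hold(.2);s,_=st('settle')
cv2.imwrite('pics/touch.png',env.camera('wrist'))
```

```text
100 t 39.28 pos_c [ -64.6 -355.5   83.6] F_c [ 1.  -0.1 -0.9] w 37.3 g 29.6
touch t 40.19 pos_c [ -65.  -355.6   65.3] F_c [-0.6 -0.3  2.9] w 37.1 g 29.9
True
grasp z 82.48158662438263 wt [-0.14 -0.11 -0.02]
settle t 40.39 pos_c [ -65.2 -355.4   65.2] F_c [-0.1 -1.2  4.4] w 37.4 g 29.9
```

View pics/touch.png

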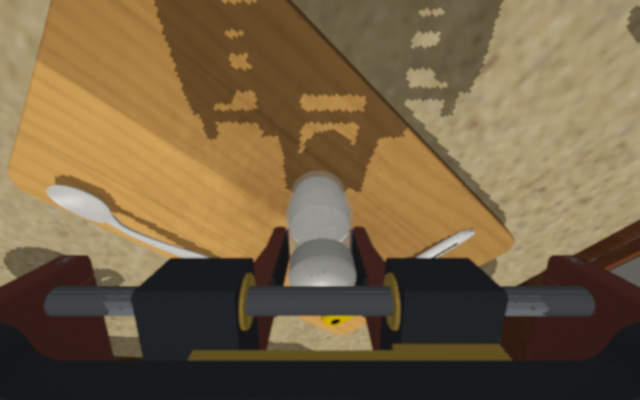

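Contact came with the grasp point at z 82.5, which is the board's 22 plus 60, so the shaker stands flat and upright. The view shows it at (320,225) on bare board, clear of the spoon at (80,200). Next I'll release it and go back to the knob.

Run:
```python
from h import *
env.set_gripper(60); st('rel')
o=R.from_euler('z',-.9)*R.from_quat(SO); z=o.apply([0,0,1])
p=np.array(env.read_state()['tool_pos'])
env.move_l(list(p-z*50),rate=80); env.move_l(list(p-z*130+[0,0,30]),rate=200); env.hold(.15)
PT=pose('wrist'); im=env.camera('wrist'); d=env.pinpoint('wrist','salt_shaker'); t=env.trace('wrist','salt_shaker')
print(d[0]['confidence'],onz(ray('wrist',d[0]['xy'],PT),22)); 
X=np.array([505,-270,22.]); print(d[0]['xy'],t[0]['xy'],'expect base/top',proj('wrist',X,PT),proj('wrist',X+[0,0,90],PT)); m=np.argwhere(t[0]['mask']); print('mask rows/cols',m.min(0),m.max(0))
env.set_gripper(52)
env.reach(ktcp(1.82,150),KO); env.hold(.15); st('hover')
PT=pose('wrist'); im2=env.camera('wrist'); d=env.pinpoint('wrist','knee_knob'); print(d[0]['xy'],proj('wrist',W(knob(1.82)),PT))
cv2.imwrite('pics/m5.png',np.vstack([cv2.resize(i,(480,300)) for i in (im,im2)]))
```

```text
rel t 41.0 pos_c [ -65.9 -355.1   64.8] F_c [ 0.8 -0.3  0.4] w 60.0 g 0.0
0.66 [ 503.29696811 -267.18003172   22.        ]
[320.7, 153.1] [549.0, 111.5] expect base/top [320.54620821 155.4301534 ] [320.59086085 199.25004542]
mask rows/cols [ 79 504] [150 639]
hover t 44.09 pos_c [  24.4 -218.4  215. ] F_c [-0.  -0.4  0.1] w 52.1 g 0.0
[319.2, 194.3] [320.29672495 190.45297099]
```

View pics/m5.png

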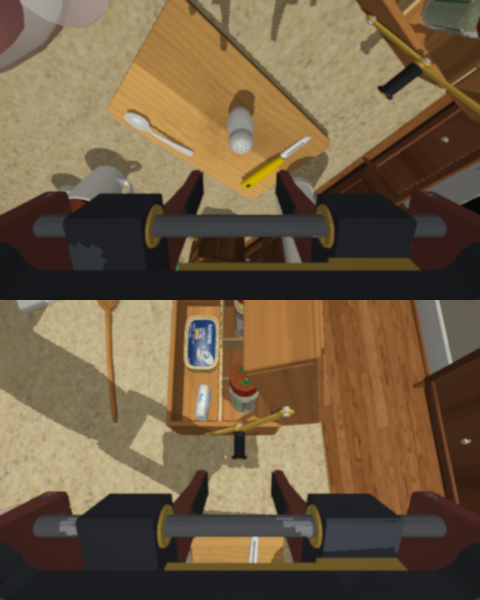

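The shaker stands upright on the board at about (240,128). The lid is still locked, with the knob at (240,445) in the lower view. Next I'll grip the knob, break the knee and lower the lid.

Run:
```python
from h import *
env.move_l(ktcp(1.82,40),KO,rate=180)
print(env.move_l(ktcp(1.82,0),KO,rate=80,f_stop=12)); st('at')
env.set_gripper(0); env.hold(.15); st('grip')
if arc(1.82,1.46,4,rate=50,lim=45): 
    if arc(1.46,0.4,7,rate=60,lim=40): arc(.4,.05,4,rate=40,lim=30)
```

```text
False
at t 45.6 pos_c [  25.6 -160.2   76.4] F_c [0.3 0.3 1. ] w 51.8 g 0.0
grip t 46.4 pos_c [  24.1 -160.4   76.7] F_c [-5.2 -1.5  4. ] w 16.1 g 30.0
1.73 t 46.69 pos_c [  19.6 -160.4   81.3] F_c [-1.7 -1.6 -4. ] w 15.8 g 30.0
1.64 t 46.98 pos_c [  14.1 -160.3   85.9] F_c [-1.3 -1.2 -4.5] w 16.5 g 30.0
1.55 t 47.27 pos_c [   8.4 -160.3   89.9] F_c [-0.4 -0.4 -3.1] w 16.6 g 30.0
1.46 t 47.57 pos_c [   2.2 -160.3   93.4] F_c [ 1.7  0.2 -0.9] w 16.4 g 30.0
1.31 t 47.92 pos_c [  -9.5 -160.3   97.1] F_c [ 1.  -0.4  2. ] w 16.1 g 30.0
1.16 t 48.27 pos_c [ -21.7 -160.2   99. ] F_c [-0.8  1.4  1.2] w 16.3 g 30.0
1.01 t 48.62 pos_c [ -34.  -160.3   99.2] F_c [-1.3  1.2  0.5] w 16.7 g 30.0
0.85 t 48.97 pos_c [ -46.  -160.3   97.7] F_c [-1.4  0.5 -1.4] w 16.5 g 30.0
0.70 t 49.32 pos_c [ -57.8 -160.3   94.4] F_c [-1.8  0.  -2.1] w 16.4 g 30.0
0.55 t 49.67 pos_c [ -68.7 -160.3   89.4] F_c [-2.2  1.2 -2.8] w 16.3 g 30.0
0.40 t 50.02 pos_c [ -78.6 -160.2   82.9] F_c [-1.   0.9 -5.6] w 16.0 g 30.0
0.31 t 50.34 pos_c [ -83.7 -160.3   78.7] F_c [-1.7  1.2 -5.6] w 16.3 g 30.0
0.23 t 50.67 pos_c [ -88.7 -160.3   73.8] F_c [-1.9  0.7 -5.3] w 16.3 g 30.0
0.14 t 50.99 pos_c [ -93.1 -160.3   68.5] F_c [-2.1  1.6 -5. ] w 16.2 g 30.0
0.05 t 51.32 pos_c [ -97.2 -160.3   62.8] F_c [-2.8  1.  -5.5] w 16.3 g 30.0
```

Run:
```python
from h import *
arc(.05,-0.06,5,rate=15,lim=10); env.hold(.2); st()
env.set_gripper(52); env.hold(.3); st('open')
p=np.array(env.read_state()['tool_pos']); z=RZ.apply(KZ)
env.move_l(list(p-z*50),rate=120); env.move_l(list(p-z*150),rate=200); env.hold(.3)
PT=pose('wrist'); im=env.camera('wrist')
for n,c in (('knee_knob',knob(0)),('lid_handle',[-126,0,102])):
    d=env.pinpoint('wrist',n); print(n,d[0]['xy'] if d else None,proj('wrist',W(c),PT))
sc=env.camera('scene'); d=env.pinpoint('scene','lid_handle'); print(d[0]['xy'],'start 356.3 212.6'); st()
cv2.imwrite('pics/m6.png',np.vstack([cv2.resize(im,(480,300)),cv2.resize(sc[100:320,160:480],(480,300))]))
```

```text
0.03 t 51.58 pos_c [ -98.1 -160.3   61.6] F_c [-3.6 -0.  -4.3] w 16.4 g 30.0
0.01 t 51.85 pos_c [ -99.  -160.3   60.1] F_c [-5.9 -0.5 -3.5] w 15.9 g 30.0
STOP t 52.07 pos_c [ -99.4 -160.2   59.2] F_c [-0.7 -1.3  6.6] w 16.2 g 30.0
 t 52.27 pos_c [ -99.4 -160.2   59.2] F_c [-1.2 -0.5  6.2] w 16.5 g 30.0
open t 53.29 pos_c [-102.2 -159.4   57.7] F_c [0.1 0.5 0. ] w 52.2 g 0.0
knee_knob [320.4, 191.7] [323.6387835  191.47907879]
lid_handle [298.1, 35.2] [298.14308786  33.98911919]
[262.6, 182.6] start 356.3 212.6
 t 55.06 pos_c [-102.3 -217.7  195.8] F_c [ 0.1  0.6 -0.4] w 52.1 g 0.0
```

View pics/m6.png

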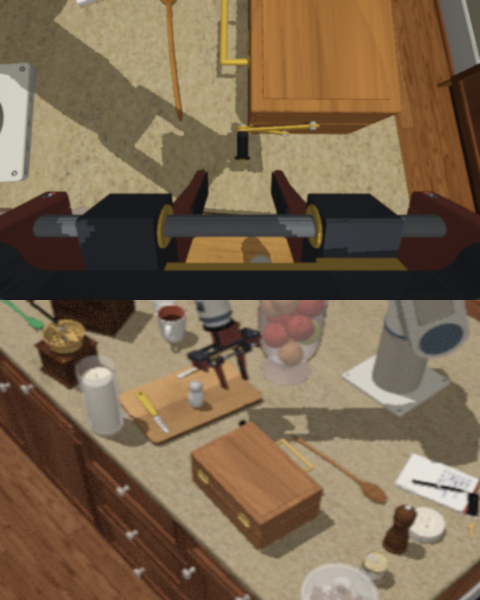

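The lid is fully shut: the handle at (222,60) and the knob at (242,143) match their shut projections. The shaker stands upright on the board at (196,393), everything else is where it was, and the robot is clear.

```bash
python3 -c "
from h import *
print(env.sign_off())"
```

```text
the job is handed in; nothing more can be done
None
```

The job is handed in at about 55 s: the salt shaker stands upright on the chopping board, set down while the lid was locked open. The lid was then lowered under control until fully shut, and nothing else appears to have moved.

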